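# Put each lid on the container it fits

## Robot

A 7-joint arm with a two-finger parallel gripper is mounted at the origin on the work surface. World frame = base frame: x ahead of the robot, y to its left, z up, the work surface at z = 0. Lengths are in m, angles in rad, forces in N, time in s.
With the tool pointing down it reaches from about 0.35 to 0.9 m from the base axis. Payload 19.9 kg.
Tool frame: the origin (TCP) lies midway between the tips of the shut fingers; the grasp point (between the pads) lies 19 mm behind it; z points along the fingers, y is the line along which they close (so a half turn about z gives the same grasp; the last joint's range is limited). The gripper opens to 85 mm and grips with 20 to 120 N. Pads are 22 mm wide; open, the fingers measure 114 mm over their backs; the gripper's body (76 mm by 85 mm) begins 54 mm behind the grasp point. The pads swing forward as they close: fully open they stand 13 mm farther back than shut.
Start: joints at [-1.206, 0.417, -0.01, 1.614, 0.005, 1.111, -0.053], TCP at [0.247, 0.574, 0.231] pointing down, gripper open.
Joint ranges: [-2.81, 2.81], [-0.39, 2.02], [-1.27, 1.25], [0.06, 2.57], [-1.19, 4.33], [0.19, 2], [-2.82, 2.82]. Speed limits (rad/s): [1.89, 1.89, 2.39, 2.39, 3.01, 3.01, 3.01].

## Interface

Orientations are given as a unit quaternion [x, y, z, w].
In Python, from rig import arm, camera, ticket gives the robot as it stands.
- The arm moves only by the tool send_rows, never from a script. Its argument "steps" is a list of rows, each an object with "translation": the shift along the tool's x, y, z in mm, a list of three; "rotation": the turn, a rotation vector about the tool's x, y, z in rad, a list of three; "jaw": the closure in counts, from 0 (fully open) to 255 (shut). A call has 1 to 20 rows; each row is the pose to reach, as a shift and turn from the pose commanded when the call began, along the tool's axes at that moment; what a row does not reach only later rows make up. A row lasts 1/8 s, in which the tool goes at most 62.5 mm and 10.7 degrees, less where a joint would pass 70% of its speed; a pose out of reach is approached as far as the arm can. A call with a gripper value outside its range is refused whole. The fingers move at their own pace and stop on an object; "force" is the grip in N (left out, the last holds). Time passes only in rows, so rows that repeat a pose let the fingers close. It gives the time, the measured TCP pose, the force, the opening and the grip force at its end, in the units of the state.
- arm.get_obs(): the state, without advancing time (a new reading comes with each control period).
- camera(name): name is "scene" or "top"; returns a dict with "frame" (384x512x3 uint8, red, green, blue), "intrinsics" (3x3 intrinsics, pixels), "eye" and "attitude" of the camera in the world. Camera axes: x right, y down, z forward; pixel columns grow to the right and rows downward; lengths in m; the calibration is good to about 2 mm. A picture is of the moment at which its call begins. There is no depth.
- ticket.finish_job(): hands the job in; it is judged then, once.
The state is a dict: "clock": time; "joint_pos": joint angles; "joint_vel": joint speeds; "joint_torque": joint torques, N m; "tool_pos": TCP position; "tcp_rot": TCP orientation; "force": force on the tool from outside, world axes, zero at the start; "moment": the same for the moment, N m; "gripper_width": finger opening in m; "finger_force": force on a finger pad.
Only numpy, scipy, OpenCV 4.12 (cv2) and the standard library are available. Lean on these libraries where they do the work, as an engineer would, in place of code of your own. Each camera call takes 0.05 s, during which the arm holds its last target. There are 200 camera calls.

## Task

Close the two open containers on the glass shelf: put the lid with the round knob on the round jar and the rectangular lid on the first aid box, each fully home with its flange flat on the rim. Set the lids down gently rather than dropping them, leave the jar and box standing where they are, and do not disturb the other things on the shelf.

Things in the scene. Friction and masses are not known exactly. Their poses are not given: they have to be found in the camera images.
- round_jar: Open round white plastic jar, 90 mm outside diameter, 70 mm tall, wall 4 mm (82 mm inside), 0.3 to 0.6 kg, loose, standing. Origin: centre of its underside; z up. Rim at z = 70 mm.
- aid_box: Open rectangular white plastic first aid box, 110 mm (its x) x 80 mm (its y) outside, 60 mm tall, wall 4 mm (102 x 72 mm inside), a small metal latch plate on each short end, 0.35 to 0.65 kg, loose, standing. Origin: centre of its underside; z up. Rim at z = 60 mm.
- round_lid: Round white plastic lid for round_jar, lying right way up on its plug. Up from its origin (centre of the plug's underside) along z: plug 74 mm across, 8 mm deep; flange 96 mm across, z 8 to 14 mm; round metal knob 26 mm across, z 14 to 44 mm. Fitted, the flange rests on the rim, the plug inside with 4 mm play all round. About 80 g.
- box_lid: Rectangular white plastic lid for aid_box (either way round), lying right way up on its plug. Up from its origin (centre of the plug's underside) along z: plug 94 (x) x 64 (y) mm, 8 mm deep; flange 116 x 86 mm, z 8 to 14 mm; metal bar grip 60 (x) x 16 (y) mm, z 14 to 44 mm. Fitted, the flange rests on the rim, long side on long side, the plug inside with 4 mm play. About 100 g.
- glass_shelf: Fixed frosted glass shelf laid on the counter, 500 (x) x 980 (y) x 10 mm; everything stands on its top, 10 mm above the counter. Origin: centre of its underside.
- amber_bottle: Closed amber glass bottle with a white cap, 50 mm across, 120 mm tall, standing; bystander. Origin: centre of its underside as it stands or lies.
- measuring_cup: Open white plastic measuring cup, about 60 mm across at its rim, 60 mm tall, standing; bystander (it has no lid). Origin: centre of its underside as it stands or lies.
- tweezers: Chrome tweezers, 110 mm long along x, 10 mm tall, lying flat; bystander. Origin: centre of its underside as it stands or lies.
- thermometer_case: Grey thermometer case with a metal spring clip on top, 135 (along x) x 24 x 22 mm, lying; bystander. Origin: centre of its underside as it stands or lies.
- tape_roll: Roll of plaster tape lying flat, 70 mm outside, 40 mm bore, 25 mm tall; bystander. Origin: centre of its underside as it stands or lies.
- pill_jar: Closed amber glass jar, 48 mm across, 70 mm tall, standing; bystander. Origin: centre of its underside as it stands or lies.
Things that resemble listed ones, but are neither listed nor needed, are in the scene too. Leave any purple look-alike of the round_lid alone. What is shaped like the aid_box but blue is not meant.

How it is judged:
At the end, for the whole second after the job is handed in: Round lid on round jar, rectangular lid on first aid box: underside 8 mm (+-3) below the rim, centred within 9 mm, lid and container level within 0.06 rad, box lid's long axis along the box's within 0.15 rad (either way), all at rest, jar and box within 50 mm of their start (z of round_lid in the frame of round_jar between 0.059 and 0.065 m and angle between each of round_lid, round_jar, box_lid, aid_box's own z axis and vertical below 0.06 rad and horizontal distance between round_lid and round_jar below 0.009 m and linear speed of each of round_lid, round_jar, box_lid, aid_box below 0.02 m/s and distance of each of round_jar, aid_box from where it was at the start of the episode below 0.05 m and z of box_lid in the frame of aid_box between 0.049 and 0.055 m and horizontal distance between box_lid and aid_box below 0.009 m and angle between the x axis of box_lid and the x axis of aid_box, either way round below 0.15 rad); the robot touches nothing.
It fails at once if a bystander (bottle, measuring cup, tweezers, thermometer case, tape roll, pill jar) is moved more than 30 mm (distance of any of amber_bottle, measuring_cup, tweezers, thermometer_case, tape_roll, pill_jar from where it was at the start of the episode above 0.03 m).
It fails at once if the jar or the box is tipped by more than 0.35 rad (angle between any of round_jar, aid_box's own z axis and vertical above 0.35 rad).
It fails at once if a lid is dropped: it moves faster than 0.7 m/s while the fingers do not touch it (a fall of about 25 mm) ((contact force between the fingers and round_lid below 0.05 N and linear speed of round_lid above 0.7 m/s) or (contact force between the fingers and box_lid below 0.05 N and linear speed of box_lid above 0.7 m/s)).
It also fails if it takes over 64 s, if anything falls off the work surface, if the arm or the gripper's body presses on something with over 40 N, if the wrist force passes 120 N, or if a joint passes its speed limit or range.

## Working session

There is one attempt and no reset: what is moved stays moved. The work goes in short steps, Python scripts to look and compute and a tool call to move; the robot and the scene stay as the last step left them, time stands still between calls to the robot, and variables do not carry over. Pictures are saved under pics/ and viewed, at most 10 in all, crops included, and the job is handed in when it is done.

Besides the shell and the picture viewer there is one more tool, called after ">>>" as name(argument=value, ...) on one line, values as JSON. send_rows: Moves the arm, as the interface text tells. Its arguments: {"type":"object","properties":{"steps":{"type":"array"},"force":{"type":"number"}},"required":["steps"]}

```bash
mkdir -p pics; cat > h.py <<'E'
import numpy as np, cv2
from scipy.spatial.transform import Rotation as R
from rig import arm, camera, ticket
def rot(c):
    a=np.array(c["attitude"],float)
    return a if a.shape==(3,3) else R.from_quat(a.ravel()).as_matrix()
def cast(c,uv,z):
    uv=np.atleast_2d(uv).astype(float); K=np.array(c["intrinsics"]);e=np.array(c["eye"])
    d=(rot(c)@np.linalg.inv(K)@np.c_[uv,np.ones(len(uv))].T).T
    return e+d*((z-e[2])/d[:,2])[:,None]
def proj(c,p):
    q=(np.atleast_2d(p)-np.array(c["eye"]))@rot(c); q=q@np.array(c["intrinsics"]).T
    return q[:,:2]/q[:,2:]
def save(c,n,img=None): cv2.imwrite("pics/"+n,cv2.cvtColor(c["frame"] if img is None else img,cv2.COLOR_RGB2BGR))
E
python3 - <<'E'
from h import *
for n in("scene","top"):
    c=camera(n); save(c,n+"0.png"); print(n,c["eye"],c["attitude"],c["intrinsics"])
    np.savez(f"{n}0.npz",**c)
print(arm.get_obs())
E
```

```text
scene [1.09877643 0.45477794 1.25573892] [ 0.37423464  0.88263756 -0.25985768 -0.11564327] [[497.07746031   0.         261.04811076]
 [  0.         497.07746031 191.52503067]
 [  0.           0.           1.        ]]
top [ 0.26983588 -0.09158835  1.38538752] [ 0.70477924 -0.70360546  0.05934671 -0.06858252] [[424.88840246   0.         250.30297979]
 [  0.         424.88840246 192.80931169]
 [  0.           0.           1.        ]]
{'clock': 0.1, 'joint_pos': array([-1.20650362,  0.41789606, -0.01028637,  1.61413983,  0.00473976,
        1.11071112, -0.05304562]), 'joint_vel': array([-0.00112188, -0.00197501, -0.00019122,  0.00053205,  0.00032167,
       -0.00174501,  0.00089686]), 'joint_torque': array([ 1.70128100e-03, -8.65834165e+01,  6.79210816e-01, -4.35636199e+01,
        1.89434888e-02,  4.92937674e-03, -1.51122413e-05]), 'tool_pos': array([0.24661536, 0.57392918, 0.23072342]), 'tcp_rot': array([ 2.01524247e-01,  9.79483362e-01, -5.64094372e-04, -4.98007292e-05]), 'force': array([-0.33075756,  0.16153808, -0.15366252]), 'moment': array([-0.00192804,  0.05340214,  0.04518344]), 'finger_force': 0.0, 'gripper_width': 0.08568457956911585}
```

View pics/scene0.png

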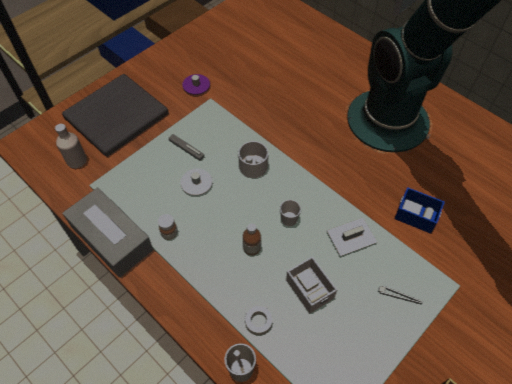

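View pics/top0.png

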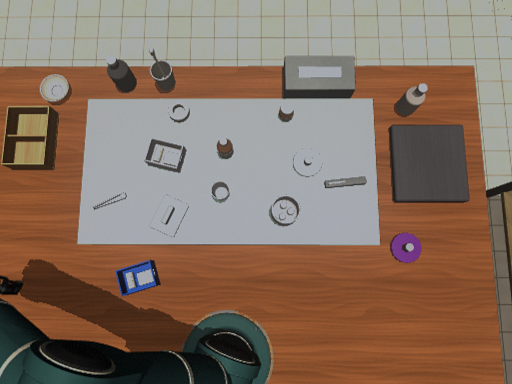

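Candidates:
- **Round lid:** white at top(307,162), not the purple one at (406,248).
- **Jar:** (284,210). Not the cup (220,191), the bowl (55,88) or the tin (162,75).
- **Box:** white at (166,155), not the blue one at (139,277) or the wooden tray (30,137).
- **Box lid:** (169,214), the only one.

I'll check these choices in one close crop sheet.

```bash
python3 - <<'E'
from h import *
rows=[]
for n,pts in(("top",[(307,162),(284,210),(166,155),(169,214)]),("scene",[(196,183),(253,160),(311,285),(351,237)])):
    f=np.load(n+"0.npz")["frame"]
    rows.append(np.hstack([cv2.resize(f[v-28:v+28,u-28:u+28],(196,196),interpolation=cv2.INTER_CUBIC) for u,v in pts]))
im=np.vstack(rows); im=cv2.convertScaleAbs(im,alpha=1.15)
save(None,"crops.png",im)
E
```

```text
(no output)
```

View pics/crops.png

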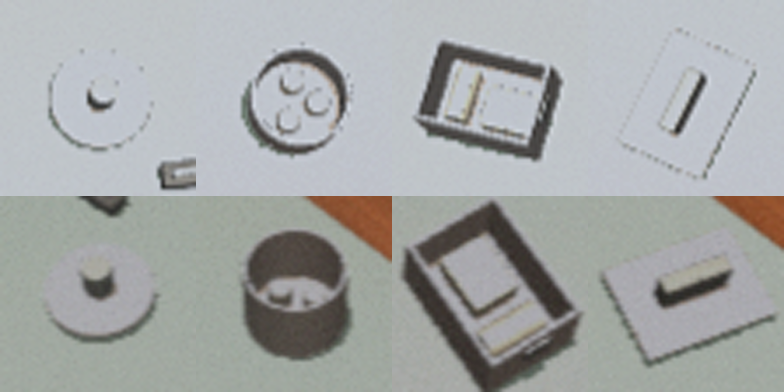

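Crops confirm the choices: white lid with round knob, white jar, white box with latch plate, rectangular lid with bar. Next I'll measure them.

```bash
cat > m.py <<'E'
from h import *
def blob(c,uv,n,r=32):
    lab=cv2.cvtColor(cv2.GaussianBlur(c["frame"],(3,3),0),cv2.COLOR_RGB2LAB).astype(int)
    u,v=uv; w=lab[v-r:v+r,u-r:u+r]
    if n=="scene": m=(w[...,1]>124.5)&(w[...,1]<136)
    else: m=(w[...,0]<np.median(w[...,0])-14)
    m=cv2.morphologyEx(m.astype(np.uint8),cv2.MORPH_CLOSE,np.ones((3,3)))
    k,l,s,_=cv2.connectedComponentsWithStats(m); i=l[r-12:r+12,r-12:r+12]; i=np.bincount(i[i>0]).argmax()
    cn=cv2.findContours((l==i).astype(np.uint8),cv2.RETR_EXTERNAL,cv2.CHAIN_APPROX_NONE)[0][0][:,0]
    return m,cn+[u-r,v-r]
E
python3 - <<'E'
from m import *
c=dict(np.load("scene0.npz")); t=dict(np.load("top0.npz"))
lab=cv2.cvtColor(c["frame"],cv2.COLOR_RGB2LAB)
for p in[(196,190),(210,210),(253,140),(325,250),(300,260)]: print(p,lab[p[1]-1:p[1]+2,p[0]-1:p[0]+2].reshape(-1,3).mean(0))
S=dict(lid=(196,183),jar=(253,160),box=(311,285),blid=(351,237)); ms=[]
for k,p in S.items():
    m,cn=blob(c,p,"scene"); ms.append(m*255)
    h=cv2.convexHull(cn.astype(np.int32))
    for z in(.018,.024,.07,.08):
        P=cast(c,cn,z)[:,:2].astype(np.float32)
        print(k,z,"circ",cv2.minEnclosingCircle(P),"rect",cv2.minAreaRect(P))
    ap=cv2.approxPolyDP(h,4,True)[:,0]; print(ap.tolist())
save(None,"mask.png",cv2.cvtColor(cv2.resize(np.hstack(ms),None,fx=3,fy=3,interpolation=0),cv2.COLOR_GRAY2RGB))
E
```

```text
(196, 190) [155.88888889 128.55555556 126.11111111]
(210, 210) [152.66666667 124.         131.11111111]
(253, 140) [149.44444444 126.11111111 130.        ]
(325, 250) [154.88888889 124.33333333 130.88888889]
(300, 260) [154.11111111 124.66666667 130.22222222]
lid 0.018 circ ((0.6248857378959656, -0.24719050526618958), 0.13608942925930023) rect ((0.6176161766052246, -0.25832873582839966), (0.22870856523513794, 0.18711307644844055), 44.207557678222656)
lid 0.024 circ ((0.6271830201148987, -0.2437877058982849), 0.135430246591568) rect ((0.6199487447738647, -0.2548719644546509), (0.22759991884231567, 0.18620598316192627), 44.20759582519531)
lid 0.07 circ ((0.6447948813438416, -0.2176993489265442), 0.13037624955177307) rect ((0.6378307938575745, -0.22836966812610626), (0.21910005807876587, 0.1792520135641098), 44.207557678222656)
lid 0.08 circ ((0.648623526096344, -0.21202798187732697), 0.1292775571346283) rect ((0.6417182087898254, -0.22260838747024536), (0.2172522246837616, 0.17774027585983276), 44.207576751708984)
[[203, 151], [227, 194], [227, 214], [164, 214], [170, 177], [185, 151]]
[... 1788 characters left out ...]
2716, 0.17936988174915314), 40.241336822509766)
blid 0.024 circ ((0.45838692784309387, 0.18908420205116272), 0.12282348424196243) rect ((0.4447248578071594, 0.19124987721443176), (0.20627352595329285, 0.17850036919116974), 40.241329193115234)
blid 0.07 circ ((0.4823026657104492, 0.19900670647621155), 0.11824029684066772) rect ((0.46915075182914734, 0.2010914832353592), (0.1985701024532318, 0.17183418571949005), 40.241336822509766)
blid 0.08 circ ((0.4875018000602722, 0.20116375386714935), 0.1172439455986023) rect ((0.47446075081825256, 0.20323097705841064), (0.19689548015594482, 0.17038501799106598), 40.241329193115234)
[[382, 226], [382, 268], [319, 268], [319, 210], [325, 205], [354, 205]]
```

View pics/mask.png

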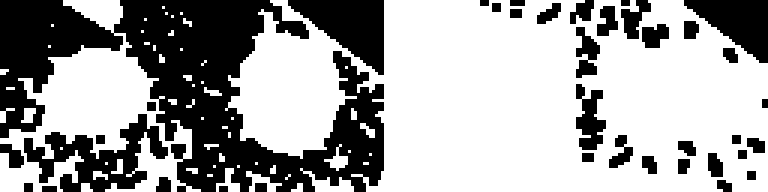

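```bash
cat > m.py <<'E'
from h import *
from scipy.optimize import least_squares
def grab(n,k=6):
    cs=[camera(n) for _ in range(k)]; c=dict(cs[0]); c["f"]=np.mean([x["frame"].astype(np.float32) for x in cs],0); c["frame"]=c["f"].astype(np.uint8); return c
def blob(c,uv,r=34):
    u,v=uv; f=c["f"][v-r:v+r,u-r:u+r]; lab=cv2.cvtColor(cv2.GaussianBlur(f,(3,3),0)/255,cv2.COLOR_RGB2LAB)
    m=((lab[...,1]-lab[...,2]>-2.5)|(lab[...,0]<52))&(lab[...,1]<15)
    m=cv2.morphologyEx(m.astype(np.uint8),cv2.MORPH_OPEN,np.ones((3,3)))
    k,l,s,_=cv2.connectedComponentsWithStats(m); i=l[r-12:r+12,r-12:r+12]; i=np.bincount(i[i>0]).argmax()
    cn=cv2.findContours((l==i).astype(np.uint8),cv2.RETR_EXTERNAL,cv2.CHAIN_APPROX_NONE)[0][0][:,0]
    return (l==i).astype(np.uint8),cn+[u-r,v-r],lab
E
python3 - <<'E'
from m import *
c=grab("scene"); t=grab("top"); np.savez("s1.npz",**c); np.savez("t1.npz",**t)
S=dict(lid=(196,183),jar=(253,160),box=(311,285),blid=(351,237)); ms=[]
for k,p in S.items():
    m,cn,lab=blob(c,p); ms.append(m*255)
    d=lab[...,1]-lab[...,2]; print(k,"lab corner",lab[40:66,2:8].reshape(-1,3).mean(0),"inside",lab[34,34],len(cn))
    for z in(.01,.024) if "lid" in k else (.01,.07,.08):
        P=cast(c,cn,z)[:,:2].astype(np.float32)
        print("  ",z,"circ",np.round(np.hstack(cv2.minEnclosingCircle(P)),4),"rect",np.round(np.hstack(cv2.minAreaRect(P)),4))
    ap=cv2.approxPolyDP(cv2.convexHull(cn.astype(np.int32)),3,True)[:,0]; print("  ",ap.tolist())
T=dict(lid=(307,162),jar=(284,210),box=(166,155),blid=(169,214)); ts=[]
for u,v in T.values():
    ts.append(cv2.cvtColor(t["frame"][v-34:v+34,u-34:u+34],cv2.COLOR_RGB2GRAY))
g=np.vstack([np.hstack(ms),np.hstack([cv2.normalize(x,None,0,255,cv2.NORM_MINMAX) for x in ts])])
save(None,"mask2.png",cv2.cvtColor(cv2.resize(g,None,fx=2.9,fy=2.9,interpolation=0),cv2.COLOR_GRAY2RGB))
E
```

```text
lid lab corner [59.93273   -3.6778846  2.8033855] inside [2.814331e+01 1.562500e-02 2.062500e+00] 86
   0.01 circ [ 0.6174 -0.2616  0.0529] rect [ 0.6183 -0.2618  0.1029  0.0943 67.1722]
   0.024 circ [ 0.6228 -0.2535  0.0523] rect [ 0.6237 -0.2537  0.1017  0.0933 67.1721]
   [[205, 170], [211, 177], [211, 189], [200, 196], [186, 194], [180, 183], [182, 176], [195, 168]]
jar lab corner [59.795666  -3.9358974  2.916366 ] inside [56.036377  0.6875   -1.265625] 104
   0.01 circ [ 0.4346 -0.1978  0.0734] rect [ 0.4358 -0.1993  0.1443  0.0961 45.3304]
   0.07 circ [ 0.4665 -0.1663  0.0699] rect [ 0.4677 -0.1678  0.1374  0.0915 45.3304]
   0.08 circ [ 0.4719 -0.1611  0.0693] rect [ 0.473  -0.1625  0.1362  0.0907 45.3305]
   [[256, 141], [267, 150], [269, 169], [259, 178], [249, 178], [238, 168], [238, 152], [246, 142]]
box lab corner [60.615017  -1.4960938  1.5278445] inside [59.698486  0.78125  -1.515625] 141
   0.01 circ [0.6274 0.1998 0.0805] rect [ 0.6272  0.2025  0.1388  0.1064 75.6612]
   0.07 circ [0.6501 0.2121 0.0767] rect [ 0.6499  0.2146  0.1321  0.1013 75.6612]
   0.08 circ [0.6539 0.2141 0.076 ] rect [ 0.6537  0.2166  0.131   0.1004 75.6612]
   [[313, 257], [336, 287], [336, 294], [323, 308], [307, 313], [285, 277], [287, 270]]
blid lab corner [59.89041   -3.2642229  2.5697114] inside [20.404053  0.390625  2.640625] 124
   0.01 circ [0.4399 0.1898 0.0734] rect [ 0.4392  0.1907  0.0932  0.1233 65.9714]
   0.024 circ [0.4473 0.1928 0.0726] rect [ 0.4466  0.1937  0.0922  0.1219 65.9714]
   [[362, 218], [376, 244], [339, 257], [327, 231]]
```

View pics/mask2.png

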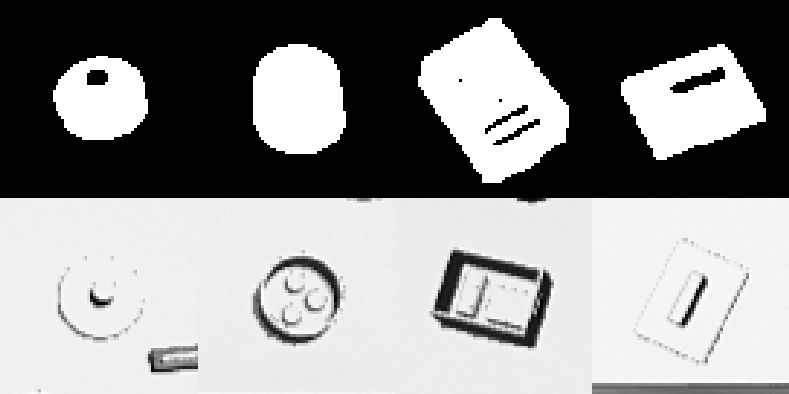

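```bash
cat >> m.py <<'E'
def jarfit(c,cn,ztop=.08,r=.045,zb=.01):
    e=np.array(c["eye"])[:2]; A=cast(c,cn,ztop)[:,:2]; B=cast(c,cn,zb)[:,:2]; g0=A.mean(0)
    for _ in range(3):
        d=(g0-e)/np.linalg.norm(g0-e); fa=A[(A-g0)@d>.25*r]; nb=B[(B-g0)@d<-.25*r]
        s=least_squares(lambda p:np.r_[np.linalg.norm(fa-p[:2],axis=1)-p[2],np.linalg.norm(nb-p[:2],axis=1)-p[2]],[*g0,r],loss="soft_l1",f_scale=.001)
        g0=s.x[:2]
    return s.x, np.sqrt(np.mean(s.fun**2))
def side(cn,a,b):
    a=np.array(a,float);b=np.array(b,float);d=b-a;L=np.hypot(*d);d/=L;n=np.array([-d[1],d[0]])
    s=(cn-a)@d; q=cn[(np.abs((cn-a)@n)<2.2)&(s>.12*L)&(s<.88*L)]
    vx,vy,x,y=cv2.fitLine(q.astype(np.float32),cv2.DIST_HUBER,0,.01,.01).ravel(); return np.cross([x,y,1],[x+vx,y+vy,1])
def meet(l,m): p=np.cross(l,m); return p[:2]/p[2]
E
python3 - <<'E'
from m import *
c=dict(np.load("s1.npz")); t=dict(np.load("t1.npz"))
_,cn,_=blob(c,(196,183)); kn=cn; L=jarfit(c,cn,.024,.048,.018); print("lid",L)
_,cn,_=blob(c,(253,160)); J=jarfit(c,cn); print("jar",J)
_,cn,_=blob(c,(311,285))
far=meet(side(cn,(287,270),(313,257)),side(cn,(313,257),(336,287)))
F=cast(c,far,.07)[0]; near=meet(side(cn,(285,277),(307,313)),side(cn,(307,313),(336,294))); N=cast(c,near,.01)[0]
def ang(l,z):
    p=[[280,-(l[0]*280+l[2])/l[1]],[340,-(l[0]*340+l[2])/l[1]]];P=cast(c,p,z);d=P[1]-P[0];return np.degrees(np.arctan2(d[1],d[0]))%180
a=[ang(side(cn,(313,257),(336,287)),.07),ang(side(cn,(285,277),(307,313)),.01)]; s=[ang(side(cn,(287,270),(313,257)),.07),ang(side(cn,(307,313),(336,294)),.01)]
print("box far,near corner",F,N,"diag",np.linalg.norm((F-N)[:2]),"want .136","centre",(F+N)[:2]/2,"long",a,"short",s)
_,cn,_=blob(c,(351,237))
q=[(362,218),(376,244),(339,257),(327,231)]; l=[side(cn,q[i],q[(i+1)%4]) for i in range(4)]
k=np.array([meet(l[i-1],l[i]) for i in range(4)]); P=np.r_[[cast(c,k[0],.024)[0],cast(c,k[1],.021)[0],cast(c,k[2],.018)[0],cast(c,k[3],.021)[0]]]
e=np.diff(np.r_[P,P[:1]],axis=0); print("blid",P.mean(0),np.linalg.norm(e,axis=1),np.degrees(np.arctan2(e[:,1],e[:,0])))
# overlay on top
im=cv2.resize(t["frame"],None,fx=4,fy=4,interpolation=cv2.INTER_CUBIC)
def poly(pts): cv2.polylines(im,[np.round(proj(t,pts)*4+1.5).astype(np.int32)],True,(255,0,0),1)
th=np.linspace(0,6.28,60)
for (x,y,_),z,r in((L[0],.024,.048),(J[0],.08,.045),(L[0],.054,.013)): poly(np.c_[x+r*np.cos(th),y+r*np.sin(th),0*th+z])
def rect(cx,cy,a,w,h,z):
    a=np.radians(a); R2=np.array([[np.cos(a),-np.sin(a)],[np.sin(a),np.cos(a)]])
    p=(R2@(np.array([[1,1],[1,-1],[-1,-1],[-1,1]]).T*np.array([[w],[h]])/2)).T+[cx,cy]; poly(np.c_[p,[z]*4])
ba=(np.mean(a)); b=(F+N)/2; rect(b[0],b[1],ba,.11,.08,.07)
rect(*P.mean(0)[:2],-24,.116,.086,.024); rect(*P.mean(0)[:2],-24,.06,.016,.054)
cr=[im[4*v-130:4*v+130,4*u-130:4*u+130] for u,v in[(307,162),(284,210),(166,155),(169,214)]]
save(None,"ov.png",np.vstack([np.hstack(cr[:2]),np.hstack(cr[2:])]))
E
```

```text
lid (array([ 0.62250864, -0.25529876,  0.04819667]), np.float64(0.0012726454968509052))
jar (array([ 0.4569161 , -0.17916733,  0.04442333]), np.float64(0.0015067421072670775))Traceback (most recent call last):
  File "<stdin>", line 7, in <module>
  File "m.py", line 22, in side
    vx,vy,x,y=cv2.fitLine(q.astype(np.float32),cv2.DIST_HUBER,0,.01,.01).ravel(); return np.cross([x,y,1],[x+vx,y+vy,1])
              ~~~~~~~~~~~^^^^^^^^^^^^^^^^^^^^^^^^^^^^^^^^^^^^^^^^^^^^^^^
cv2.error: OpenCV(4.12.0) /io/opencv/modules/imgproc/src/linefit.cpp:50: error: (-215:Assertion failed) count > 0 in function 'fitLine2D_wods'
```

```bash
cat > ov.py <<'E'
from m import *
c=dict(np.load("s1.npz")); t=dict(np.load("t1.npz"))
L=jarfit(c,blob(c,(196,183))[1],.024,.048,.018); J=jarfit(c,blob(c,(253,160))[1])
cn=blob(c,(311,285))[1]
fs=side(cn,(287,271),(313,257)); fl=side(cn,(313,257),(336,287)); nl=side(cn,(285,278),(307,313))
F=cast(c,meet(fs,fl),.07)[0]
def ends(l,z):
    P=cast(c,[[280,-(l[0]*280+l[2])/l[1]],[340,-(l[0]*340+l[2])/l[1]]],z);d=P[1]-P[0];return P[0][:2],d[:2]/np.linalg.norm(d[:2])
(_,u),(q,u2),(_,s)=ends(fl,.07),ends(nl,.01),ends(fs,.07)
dg=lambda d:np.degrees(np.arctan2(d[1],d[0]))%180
w=F[:2]-q; print("long",dg(u),dg(u2),"short",dg(s),"width",abs(w@[-u2[1],u2[0]]))
ba=np.radians((dg(u)+dg(u2)+dg(s)-90*np.sign(dg(s)-dg(u)))/3); ex=np.array([np.cos(ba),np.sin(ba)]); ey=np.array([-ex[1],ex[0]])
e=np.array(c["eye"])[:2]; tow=e-F[:2]
b=F[:2]+.055*ex*np.sign(tow@ex)*(1)+.040*ey*np.sign((q-F[:2])@ey); b1=F[:2]-.055*ex*np.sign(tow@ex)+.040*ey*np.sign((q-F[:2])@ey)
b=min((b,b1),key=lambda x:np.linalg.norm(proj(c,[[*x,.07]])[0]-[311,283])); print("box",b,np.degrees(ba))
cn=blob(c,(351,237))[1]
q=[(362,218),(376,244),(339,257),(327,231)]; l=[side(cn,q[i],q[(i+1)%4]) for i in range(4)]
k=np.array([meet(l[i-1],l[i]) for i in range(4)]); P=np.r_[[cast(c,k[0],.024)[0],cast(c,k[1],.021)[0],cast(c,k[2],.018)[0],cast(c,k[3],.021)[0]]]
e=np.diff(np.r_[P,P[:1]],axis=0); bl=P.mean(0)[:2]; la=dg(e[np.argmax(np.linalg.norm(e,axis=1))]); print("blid",bl,np.linalg.norm(e,axis=1),np.degrees(np.arctan2(e[:,1],e[:,0])))
def over(t,name,px,flag=1):
    im=cv2.resize(t["frame"],None,fx=4,fy=4,interpolation=cv2.INTER_CUBIC)
    def poly(pts): cv2.polylines(im,[np.round(proj(t,pts)*4+1.5).astype(np.int32)],True,(255,0,0),1)
    th=np.linspace(0,6.28,60)
    for (x,y,_),z,r in((L[0],.024,.048),(J[0],.08,.045),(J[0],.01,.045),(L[0],.054,.013)): poly(np.c_[x+r*np.cos(th),y+r*np.sin(th),0*th+z])
    def rect(x,a,w,h,z):
        R2=np.array([[np.cos(a),-np.sin(a)],[np.sin(a),np.cos(a)]])
        p=(R2@(np.array([[1,1],[1,-1],[-1,-1],[-1,1]]).T*np.array([[w],[h]])/2)).T+x; poly(np.c_[p,[z]*4])
    rect(b,ba,.11,.08,.07);rect(b,ba,.11,.08,.01); A=np.radians(la); rect(bl,A,.116,.086,.024); rect(bl,A,.06,.016,.054)
    return np.hstack([cv2.resize(im[4*v-120:4*v+120,4*x-120:4*x+120],(200,200),interpolation=cv2.INTER_AREA) for x,v in px])
save(None,"ov.png",np.vstack([over(t,"",[(307,162),(284,210),(166,155),(169,214)]),over(c,"",[(196,183),(253,160),(311,285),(351,237)])]))
print("lid",L,"jar",J)
o=arm.get_obs(); print(o["tool_pos"],R.from_quat(o["tcp_rot"]).as_matrix().round(3).tolist())
E
python3 ov.py
```

```text
long 76.87937114673346 75.86130089107603 short 165.4100071926374 width 0.07984292954176406
box [0.63997938 0.20771582] 76.05022641014897
blid [0.44470861 0.19284991] [0.08801875 0.11753376 0.08782302 0.11915092] [  65.83794789  -24.74324443 -113.10469324  155.36604762]
lid (array([ 0.62250864, -0.25529876,  0.04819667]), np.float64(0.0012726454968509052)) jar (array([ 0.4569161 , -0.17916733,  0.04442333]), np.float64(0.0015067421072670775))
[0.24672179 0.5742141  0.23128212] [[-0.919, 0.395, 0.0], [0.395, 0.919, -0.0], [-0.0, -0.0, -1.0]]
```

View pics/ov.png

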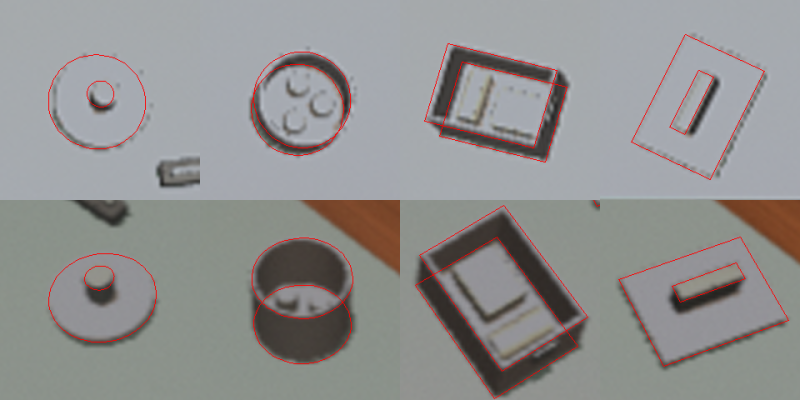

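The overlay shows both views agreeing within about 2 mm: red outlines lie on the lids, jar and box. Next I'll work out the moves.

```bash
cat > d.py <<'E'
from h import *
import sys
def rel(x,y,z,ydeg=None):
    o=arm.get_obs(); M=R.from_quat(o["tcp_rot"]).as_matrix(); d=M.T@(np.array([x,y,z])-o["tool_pos"])*1000
    r=0 if ydeg is None else -((ydeg-np.degrees(np.arctan2(M[1,1],M[0,1]))+90)%180-90)
    return d.round(1).tolist(), round(float(np.radians(r)),3)
if __name__=="__main__":
    o=arm.get_obs(); print(o["clock"],o["tool_pos"].round(4),o["force"].round(2),o["gripper_width"],o["joint_pos"].round(2))
    for a in sys.argv[1:]: print(a,rel(*map(float,a.split(","))))
E
python3 d.py .4447,.1928,.12,65.8 .4447,.1928,.028,65.8
```

```text
0.7 [0.2467 0.5742 0.2313] [ 0.62  0.49 -0.03] 0.08509739262956988 [-1.21  0.42 -0.01  1.61  0.    1.11 -0.05]
.4447,.1928,.12,65.8 ([-332.5, -272.3, 111.3], 0.017)
.4447,.1928,.028,65.8 ([-332.5, -272.3, 203.3], 0.017)
```

>>> send_rows(steps=[{"translation": [-332.5,-272.3,60],"rotation": [0,0,0.017],"jaw": 0},{"translation": [-332.5,-272.3,60],"rotation": [0,0,0.017],"jaw": 0},{"translation": [-332.5,-272.3,60],"rotation": [0,0,0.017],"jaw": 0},{"translation": [-332.5,-272.3,60],"rotation": [0,0,0.017],"jaw": 0},{"translation": [-332.5,-272.3,80],"rotation": [0,0,0.017],"jaw": 0},{"translation": [-332.5,-272.3,100],"rotation": [0,0,0.017],"jaw": 0},{"translation": [-332.5,-272.3,111],"rotation": [0,0,0.017],"jaw": 0},{"translation": [-332.5,-272.3,111],"rotation": [0,0,0.017],"jaw": 0},{"translation": [-332.5,-272.3,111],"rotation": [0,0,0.017],"jaw": 0},{"translation": [-332.5,-272.3,111],"rotation": [0,0,0.017],"jaw": 0}], force=40)

```text
clock: 1.95
tool_pos: [0.4446, 0.1943, 0.1209]
tcp_rot: [0.209, 0.978, 0.0, 0.0]
force: [-0.4, 0.4, -0.4]
gripper_width: 0.0853
finger_force: 0.0
```

```bash
python3 d.py .4447,.1928,.028,65.8
```

```text
1.95 [0.4446 0.1943 0.1209] [-0.37  0.38 -0.43] 0.08528049763205837 [-0.63  0.32  0.18  2.06 -0.08  0.77  0.75]
.4447,.1928,.028,65.8 ([-0.7, -1.4, 92.9], 0.001)
```

>>> send_rows(steps=[{"translation": [-0.7,-1.4,50],"rotation": [0,0,0],"jaw": 0},{"translation": [-0.7,-1.4,80],"rotation": [0,0,0],"jaw": 0},{"translation": [-0.7,-1.4,93],"rotation": [0,0,0],"jaw": 0},{"translation": [-0.7,-1.4,93],"rotation": [0,0,0],"jaw": 0},{"translation": [-0.7,-1.4,93],"rotation": [0,0,0],"jaw": 255},{"translation": [-0.7,-1.4,93],"rotation": [0,0,0],"jaw": 255},{"translation": [-0.7,-1.4,93],"rotation": [0,0,0],"jaw": 255},{"translation": [-0.7,-1.4,93],"rotation": [0,0,0],"jaw": 255},{"translation": [-0.7,-1.4,93],"rotation": [0,0,0],"jaw": 255},{"translation": [-0.7,-1.4,93],"rotation": [0,0,0],"jaw": 255},{"translation": [-0.7,-1.4,93],"rotation": [0,0,0],"jaw": 255},{"translation": [-0.7,-1.4,93],"rotation": [0,0,0],"jaw": 255}])

```text
clock: 3.45
tool_pos: [0.445, 0.1913, 0.0277]
tcp_rot: [0.21, 0.978, 0.0, 0.0]
force: [-1.9, -0.4, 7.8]
gripper_width: 0.0152
finger_force: 39.6
```

```bash
python3 d.py .6400,.2077,.19,-13.95
```

```text
3.45 [0.445  0.1913 0.0277] [-1.88 -0.43  7.82] 0.015240717396772296 [-0.59  0.49  0.15  2.1  -0.13  0.56  0.79]
.6400,.2077,.19,-13.95 ([-171.2, 95.1, -162.2], 1.391)
```

>>> send_rows(steps=[{"translation": [0,0,-15],"rotation": [0,0,0],"jaw": 255},{"translation": [0,0,-60],"rotation": [0,0,0],"jaw": 255},{"translation": [0,0,-112],"rotation": [0,0,0],"jaw": 255},{"translation": [-20,12,-112],"rotation": [0,0,0.18],"jaw": 255},{"translation": [-45,25,-112],"rotation": [0,0,0.36],"jaw": 255},{"translation": [-70,38,-112],"rotation": [0,0,0.54],"jaw": 255},{"translation": [-95,52,-112],"rotation": [0,0,0.72],"jaw": 255},{"translation": [-120,66,-112],"rotation": [0,0,0.9],"jaw": 255},{"translation": [-140,78,-112],"rotation": [0,0,1.08],"jaw": 255},{"translation": [-160,89,-112],"rotation": [0,0,1.26],"jaw": 255},{"translation": [-171.2,95.1,-112],"rotation": [0,0,1.391],"jaw": 255},{"translation": [-171.2,95.1,-112],"rotation": [0,0,1.391],"jaw": 255},{"translation": [-171.2,95.1,-112],"rotation": [0,0,1.391],"jaw": 255},{"translation": [-171.2,95.1,-112],"rotation": [0,0,1.391],"jaw": 255}])

```text
clock: 5.2
tool_pos: [0.6395, 0.2078, 0.1397]
tcp_rot: [0.787, 0.617, 0.0, -0.0]
force: [0.4, 1.2, -0.7]
gripper_width: 0.0155
finger_force: 39.3
```

```bash
python3 d.py .6400,.2077,.0797,-13.95; python3 - <<'E'
from m import *
c=camera("scene");t=camera("top")
def C(c,x,y,z,r=48): 
    u,v=np.round(proj(c,[[x,y,z]])[0]).astype(int); return cv2.resize(c["frame"][v-r:v+r,u-r:u+r],(380,380),interpolation=cv2.INTER_CUBIC)
save(None,"held1.png",np.hstack([C(c,.64,.2077,.1),C(t,.64,.2077,.1)]))
E
```

```text
5.2 [0.6395 0.2078 0.1397] [ 0.39  1.21 -0.67] 0.015477818191910998 [-0.69  0.64  0.48  1.58 -0.33  1.01 -0.35]
.6400,.2077,.0797,-13.95 ([0.0, 0.6, 60.0], 0.002)
```

View pics/held1.png

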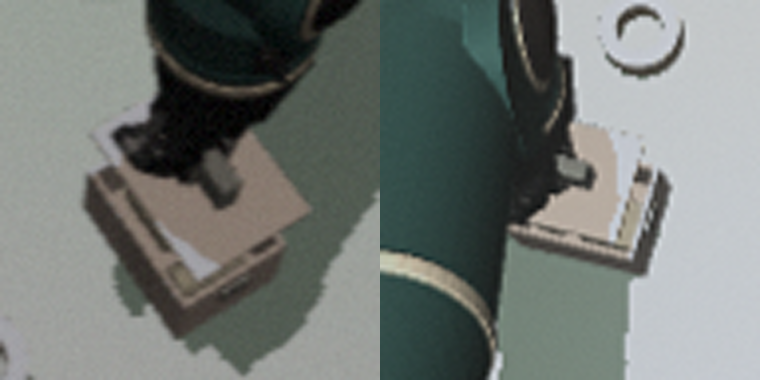

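```bash
python3 - <<'E'
from m import *
c=camera("scene"); u0,v0=np.round(proj(c,[[.64,.2077,.1]])[0]).astype(int)-48
px=lambda a:(np.array(a)+.5)/380*96-.5+[u0,v0]
a=cast(c,[px((92,135)),px((310,210))],.134); print("lid diag",a,np.linalg.norm(a[1]-a[0]),"want .1444",a.mean(0))
print("bottom corner",cast(c,px((203,278)),.13))
b=cast(c,[px((88,177)),px((285,237))],.07); print("rim diag",b,np.linalg.norm(b[1]-b[0]),"want .136",b.mean(0))
E
```

```text
lid diag [[0.66805679 0.14736241 0.134     ]
 [0.61243069 0.27647272 0.134     ]] 0.14058355078352922 want .1444 [0.64024374 0.21191756 0.134     ]
bottom corner [[0.68959441 0.25706677 0.13      ]]
rim diag [[0.66742439 0.14801701 0.07      ]
 [0.61029125 0.26639632 0.07      ]] 0.13144525784174124 want .136 [0.63885782 0.20720667 0.07      ]
```

>>> send_rows(steps=[{"translation": [-1.3,0.6,30],"rotation": [0,0,0],"jaw": 255},{"translation": [-1.3,0.6,45],"rotation": [0,0,0],"jaw": 255},{"translation": [-1.3,0.6,50],"rotation": [0,0,0],"jaw": 255},{"translation": [-1.3,0.6,53],"rotation": [0,0,0],"jaw": 255},{"translation": [-1.3,0.6,56],"rotation": [0,0,0],"jaw": 255},{"translation": [-1.3,0.6,57.5],"rotation": [0,0,0],"jaw": 255},{"translation": [-1.3,0.6,57.5],"rotation": [0,0,0],"jaw": 255}])

```text
clock: 6.22
tool_pos: [0.6402, 0.2063, 0.0819]
tcp_rot: [0.788, 0.616, 0.0, 0.0]
force: [-0.2, 0.6, -1.9]
gripper_width: 0.0156
finger_force: 39.4
```

>>> send_rows(steps=[{"translation": [0,0,1],"rotation": [0,0,0],"jaw": 255},{"translation": [0,0,2],"rotation": [0,0,0],"jaw": 255},{"translation": [0,0,2],"rotation": [0,0,0],"jaw": 255}])

```text
clock: 6.6
tool_pos: [0.6402, 0.2063, 0.0798]
tcp_rot: [0.788, 0.616, -0.0, 0.0]
force: [0.7, -0.4, -0.4]
gripper_width: 0.0157
finger_force: 39.4
```

>>> send_rows(steps=[{"translation": [0,0,0.8],"rotation": [0,0,0],"jaw": 255},{"translation": [0,0,0.8],"rotation": [0,0,0],"jaw": 255}])

```text
clock: 6.85
tool_pos: [0.6403, 0.2063, 0.0798]
tcp_rot: [0.788, 0.616, 0.0, -0.0]
force: [-5.4, -0.8, 9.7]
gripper_width: 0.0153
finger_force: 41.0
```

Contact is at the expected height, so I'll release and lift.

>>> send_rows(steps=[{"translation": [0,0,0],"rotation": [0,0,0],"jaw": 0},{"translation": [0,0,0],"rotation": [0,0,0],"jaw": 0},{"translation": [0,0,0],"rotation": [0,0,0],"jaw": 0},{"translation": [0,0,0],"rotation": [0,0,0],"jaw": 0},{"translation": [0,0,0],"rotation": [0,0,0],"jaw": 0},{"translation": [0,0,-30],"rotation": [0,0,0],"jaw": 0},{"translation": [0,0,-80],"rotation": [0,0,0],"jaw": 0},{"translation": [0,0,-120],"rotation": [0,0,0],"jaw": 0},{"translation": [0,0,-120],"rotation": [0,0,0],"jaw": 0}])

```text
clock: 7.98
tool_pos: [0.6416, 0.2065, 0.2023]
tcp_rot: [0.788, 0.616, 0.002, 0.001]
force: [0.9, 0.5, -0.9]
gripper_width: 0.0854
finger_force: 0.0
```

```bash
python3 d.py .6225,-.2553,.20 .6225,-.2553,.20,0 .6225,-.2553,.20,90
```

```text
7.975 [0.6416 0.2065 0.2023] [ 0.89  0.48 -0.86] 0.0853870670691891 [-0.71  0.57  0.51  1.53 -0.3   1.12 -0.37]
.6225,-.2553,.20 ([-452.9, 92.6, 1.4], 0.0)
.6225,-.2553,.20,0 ([-452.9, 92.6, 1.4], -0.243)
.6225,-.2553,.20,90 ([-452.9, 92.6, 1.4], 1.328)
```

>>> send_rows(steps=[{"translation": [-452.9,92.6,0],"rotation": [0,0,0],"jaw": 0},{"translation": [-452.9,92.6,0],"rotation": [0,0,0],"jaw": 0},{"translation": [-452.9,92.6,0],"rotation": [0,0,0],"jaw": 0},{"translation": [-452.9,92.6,0],"rotation": [0,0,0],"jaw": 0},{"translation": [-452.9,92.6,0],"rotation": [0,0,0],"jaw": 0},{"translation": [-452.9,92.6,0],"rotation": [0,0,0],"jaw": 0},{"translation": [-452.9,92.6,0],"rotation": [0,0,0],"jaw": 0},{"translation": [-452.9,92.6,0],"rotation": [0,0,0],"jaw": 0},{"translation": [-452.9,92.6,40],"rotation": [0,0,0],"jaw": 0},{"translation": [-452.9,92.6,90],"rotation": [0,0,0],"jaw": 0},{"translation": [-452.9,92.6,90],"rotation": [0,0,0],"jaw": 0},{"translation": [-452.9,92.6,90],"rotation": [0,0,0],"jaw": 0}])

```text
clock: 9.48
tool_pos: [0.6216, -0.256, 0.1105]
tcp_rot: [0.788, 0.616, 0.0, 0.001]
force: [-0.1, 0.5, 1.2]
gripper_width: 0.0851
finger_force: 0.0
```

```bash
python3 d.py .6225,-.2553,.029; python3 - <<'E'
from m import *
c=grab("scene",4); np.savez("s2.npz",**c); u,v=314,282
f=c["frame"]
a=cv2.resize(f[238:328,264:364],(400,360),interpolation=cv2.INTER_CUBIC); b=cv2.resize(f[138:228,146:246],(400,360),interpolation=cv2.INTER_CUBIC)
save(None,"after1.png",np.hstack([a,b]))
E
```

```text
9.475 [ 0.6216 -0.256   0.1105] [-0.11  0.49  1.16] 0.08512182524562696 [-0.02  0.68  0.53  1.6  -0.4   0.97  0.4 ]
.6225,-.2553,.029 ([1.0, 0.6, 81.5], 0.0)
```

View pics/after1.png

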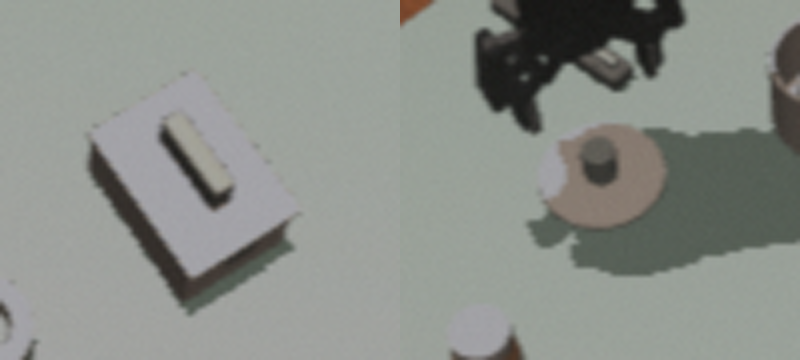

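The box lid sits flush and aligned at scene (312,283). The round lid at (196,183) hasn't moved, with the open gripper above it. Next I'll grip it.

>>> send_rows(steps=[{"translation": [1,0.6,45],"rotation": [0,0,0],"jaw": 0},{"translation": [1,0.6,70],"rotation": [0,0,0],"jaw": 0},{"translation": [1,0.6,81.5],"rotation": [0,0,0],"jaw": 0},{"translation": [1,0.6,81.5],"rotation": [0,0,0],"jaw": 0},{"translation": [1,0.6,81.5],"rotation": [0,0,0],"jaw": 255},{"translation": [1,0.6,81.5],"rotation": [0,0,0],"jaw": 255},{"translation": [1,0.6,81.5],"rotation": [0,0,0],"jaw": 255},{"translation": [1,0.6,81.5],"rotation": [0,0,0],"jaw": 255},{"translation": [1,0.6,81.5],"rotation": [0,0,0],"jaw": 255},{"translation": [1,0.6,81.5],"rotation": [0,0,0],"jaw": 255},{"translation": [1,0.6,81.5],"rotation": [0,0,0],"jaw": 255}])

```text
clock: 11.05
tool_pos: [0.6221, -0.2548, 0.0281]
tcp_rot: [0.788, 0.616, 0.0, 0.0]
force: [-2.3, 1.3, 6.4]
gripper_width: 0.025
finger_force: 39.0
```

```bash
python3 d.py .457,-.180,.15
```

```text
11.05 [ 0.6221 -0.2548  0.0281] [-2.34  1.33  6.37] 0.024972999922630645 [ 0.02  0.79  0.48  1.63 -0.45  0.84  0.44]
.457,-.180,.15 ([32.9, -178.2, -122.0], 0.0)
```

>>> send_rows(steps=[{"translation": [0,0,-15],"rotation": [0,0,0],"jaw": 255},{"translation": [0,0,-60],"rotation": [0,0,0],"jaw": 255},{"translation": [0,0,-107],"rotation": [0,0,0],"jaw": 255},{"translation": [9,-45,-107],"rotation": [0,0,0],"jaw": 255},{"translation": [18,-95,-107],"rotation": [0,0,0],"jaw": 255},{"translation": [27,-140,-107],"rotation": [0,0,0],"jaw": 255},{"translation": [32,-168,-107],"rotation": [0,0,0],"jaw": 255},{"translation": [32.9,-178.2,-107],"rotation": [0,0,0],"jaw": 255},{"translation": [32.9,-178.2,-107],"rotation": [0,0,0],"jaw": 255},{"translation": [32.9,-178.2,-107],"rotation": [0,0,0],"jaw": 255},{"translation": [32.9,-178.2,-107],"rotation": [0,0,0],"jaw": 255}])

```text
clock: 12.42
tool_pos: [0.4574, -0.1804, 0.1345]
tcp_rot: [0.788, 0.616, -0.0, 0.0]
force: [0.6, -0.3, -0.6]
gripper_width: 0.0248
finger_force: 39.6
```

```bash
python3 d.py .457,-.180,.0901; python3 - <<'E'
from m import *
r=[]
for n in("scene","top"):
    c=grab(n,3); np.savez(n+"3.npz",**c)
    u,v=np.round(proj(c,[[.457,-.18,.1]])[0]).astype(int); r.append(cv2.resize(c["frame"][v-40:v+40,u-40:u+40],(400,400),interpolation=cv2.INTER_CUBIC)); print(u,v)
save(None,"held2.png",np.hstack(r))
E
```

```text
12.425 [ 0.4574 -0.1804  0.1345] [ 0.64 -0.25 -0.62] 0.0248360173499421 [-0.2   0.36  0.61  2.04 -0.28  0.82  0.33]
.457,-.180,.0901 ([0.3, -0.5, 44.4], 0.0)
253 148
285 208
```

View pics/held2.png

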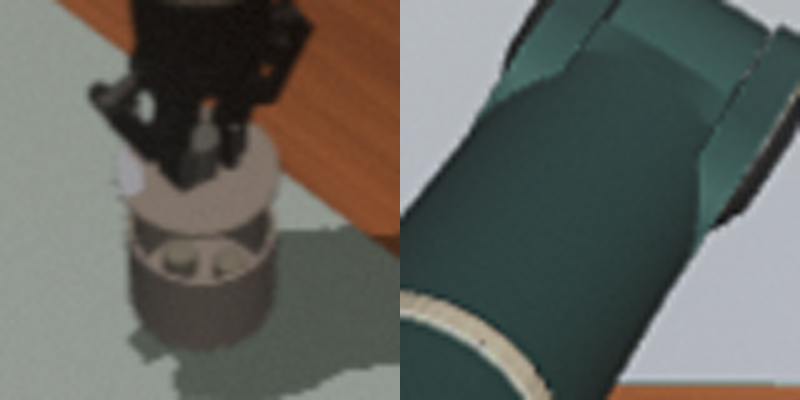

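>>> send_rows(steps=[{"translation": [0.3,-0.5,20],"rotation": [0,0,0],"jaw": 255},{"translation": [0.3,-0.5,32],"rotation": [0,0,0],"jaw": 255},{"translation": [0.3,-0.5,37],"rotation": [0,0,0],"jaw": 255},{"translation": [0.3,-0.5,39],"rotation": [0,0,0],"jaw": 255},{"translation": [0.3,-0.5,41],"rotation": [0,0,0],"jaw": 255},{"translation": [0.3,-0.5,42],"rotation": [0,0,0],"jaw": 255},{"translation": [0.3,-0.5,42],"rotation": [0,0,0],"jaw": 255}])

```text
clock: 13.6
tool_pos: [0.4565, -0.1796, 0.0926]
tcp_rot: [0.788, 0.616, 0.0, 0.0]
force: [-0.7, 0.1, -0.9]
gripper_width: 0.0247
finger_force: 39.6
```

No contact yet, so the plug is inside the jar. I'll lower the last few millimetres.

>>> send_rows(steps=[{"translation": [0,0,1],"rotation": [0,0,0],"jaw": 255},{"translation": [0,0,2],"rotation": [0,0,0],"jaw": 255},{"translation": [0,0,2.8],"rotation": [0,0,0],"jaw": 255},{"translation": [0,0,2.8],"rotation": [0,0,0],"jaw": 255}])

```text
clock: 14.1
tool_pos: [0.4565, -0.1795, 0.0901]
tcp_rot: [0.788, 0.616, 0.0, -0.0]
force: [-3.0, 1.3, 10.4]
gripper_width: 0.0249
finger_force: 40.7
```

>>> send_rows(steps=[{"translation": [0,0,0],"rotation": [0,0,0],"jaw": 0},{"translation": [0,0,0],"rotation": [0,0,0],"jaw": 0},{"translation": [0,0,0],"rotation": [0,0,0],"jaw": 0},{"translation": [0,0,0],"rotation": [0,0,0],"jaw": 0},{"translation": [0,0,0],"rotation": [0,0,0],"jaw": 0},{"translation": [0,0,-30],"rotation": [0,0,0],"jaw": 0},{"translation": [0,0,-80],"rotation": [0,0,0],"jaw": 0},{"translation": [0,0,-130],"rotation": [0,0,0],"jaw": 0},{"translation": [-40,-90,-200],"rotation": [0,0,0],"jaw": 0},{"translation": [-40,-90,-230],"rotation": [0,0,0],"jaw": 0},{"translation": [-40,-90,-230],"rotation": [0,0,0],"jaw": 0},{"translation": [-40,-90,-230],"rotation": [0,0,0],"jaw": 0}])

```text
clock: 15.6
tool_pos: [0.3595, -0.1968, 0.3205]
tcp_rot: [0.788, 0.616, 0.001, 0.001]
force: [0.4, -0.5, -0.1]
gripper_width: 0.0858
finger_force: 0.0
```

```bash
python3 - <<'E'
from m import *
c=grab("scene",4); save(None,"end.png",cv2.resize(c["frame"][110:340,130:430],None,fx=2.6,fy=2.6,interpolation=cv2.INTER_CUBIC))
E
```

```text
(no output)
```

View pics/end.png

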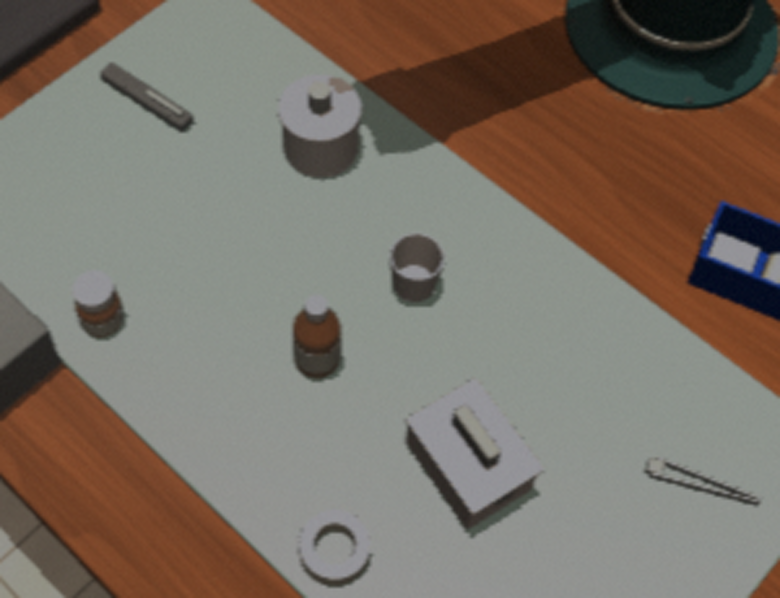

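Both lids are seated flat: the jar at crop (320,115), the box at (475,450). The bystanders haven't moved. I'm handing the job in.

```bash
python3 -c "
from rig import ticket; print(ticket.finish_job())"
```

```text
the job is handed in; nothing more can be done
None
```

I put both lids on and handed the job in at about 16 s; in the final picture the round lid is flush on the jar, the rectangular lid is flush on the first aid box, and nothing else on the shelf looks moved (no verdict was shown).

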